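# Clamp the key-rack plank in the cam clamping board

## Robot

A 6-joint arm with a two-finger parallel gripper is mounted at the origin on the work surface. World frame = base frame: x ahead of the robot, y to its left, z up, the work surface at z = 0. Lengths are in mm, angles in rad, forces in N, time in s.
With the tool pointing down it reaches from about 350 to 925 mm from the base axis. Payload 6.4 kg.
Tool frame: the origin (TCP) lies midway between the tips of the shut fingers; the grasp point (between the pads) lies 19 mm behind it (env.grasp_offset is the distance from the TCP to the grasp point, in mm); z points along the fingers, y is the direction in which the jaws open and shut (so a half turn about z gives the same grasp; the last joint's range is limited). The gripper opens to 85 mm and grips with 20 to 120 N. Pads are 22 mm wide; open, the fingers measure 114 mm over their backs; the gripper's body (76 mm by 85 mm) begins 54 mm behind the grasp point. The pads swing forward as they close: fully open they stand 13 mm farther back than shut.
Start: joints at [1.077, 0.245, 1.558, -0, 1.339, -0.174], TCP at [204.342, 617.056, 231.29] pointing down, gripper open.
Joint ranges: [-3.13, 3.13], [-1.02, 2.26], [0.13, 2.54], [-0.95, 4.09], [0.21, 2.88], [-2.74, 2.74]. Speed limits (rad/s): [2.57, 2.57, 3.14, 3.14, 3.14, 3.14].

## Interface

Orientations are given as a unit quaternion [w, x, y, z].
In Python, from plant import env, grab_frame, get_calibration, job_done gives the robot as it stands.
- The arm moves only by the tool jog_arm, never from a script. Its arguments are lists of equal length, an entry for each row: "jaw": the finger opening in mm, from 0 to 85.4; "delta_pos": the shift along the tool's x, y, z in mm, a list of three; "dr": the turn, a rotation vector about the tool's x, y, z in degrees, a list of three. A call has 1 to 20 rows; each row is the pose to reach, as a shift and turn from the pose commanded when the call began, along the tool's axes at that moment; what a row does not reach only later rows make up. A row lasts 1/10 s, in which the tool goes at most 50 mm and 8.59 degrees, less where a joint would pass 70% of its speed; a pose out of reach is approached as far as the arm can. A call with a gripper value outside its range is refused whole. The fingers move at their own pace and stop on an object; the grip force is fixed at half the most. Time passes only in rows, so rows that repeat a pose let the fingers close. It gives the time, the measured TCP pose, the force and the opening at its end, in the units of the state.
- env.observe(): the state, without advancing time (a new reading comes with each control period).
- grab_frame(name): name is "side" or "top"; returns (picture, depth): 384x512x3 uint8, blue, green, red; 384x512 float32, mm along the optical axis (not along the pixel's ray), 0 where there is no reading.
- get_calibration(name): a dict with "fx", "fy", "cx", "cy" (pixels), "distortion" ([k1, k2, p1, p2, k3] as OpenCV has them; the pictures are not rectified), "R" (3x3) and "t" (3): a world point X has camera coordinates R X + t. Camera axes: x right, y down, z forward; pixel columns grow to the right and rows downward; lengths in mm; the calibration is good to about 2 mm. A picture is of the moment at which its call begins. get_calibration takes no time and is no camera call.
- job_done(): hands the job in, once; it reports no verdict.
The state is a dict: "t": time; "joints": joint angles; "qvel": joint speeds; "effort": joint torques, N m; "tool_pos": TCP position; "eef_rot": TCP orientation; "force": force on the tool from outside, world axes, zero at the start; "torque": the same for the moment, N m; "finger_gap": finger opening in mm.
Only numpy, scipy, OpenCV 4.12 (cv2) and the standard library are available. Lean on these libraries where they do the work, as an engineer would, in place of code of your own. Each camera call takes 0.05 s, during which the arm holds its last target. There are 200 camera calls.

## Task

Get the pine plank clamped for gluing on its hooks: swing it in flush against the long fence by pushing near its free end and butt its other end up to the end stop, and only then turn the cam lever until the cam nips the plank firmly so that it stays held. Stop when it bites: a forced cam bruises the soft pine. Push gently throughout and leave the craft things around the board where they are.

Things in the scene. Friction and masses are not known exactly. Their poses are not given: they have to be found in the camera images.
- jig: Plywood clamping board fixed to the table, 240 mm (x) by 390 mm (y), 12 mm thick. Origin: centre of its underside, on the table top. Its x axis points at the fence, y runs along the fence from the end stop towards the open end, z up. All 'board' coordinates below are in this frame.
- fence (a point): Middle of the top edge of the fence's inner face: a brown wooden rail along the board's y, face at board x = +85 mm, y from -175 to +175 mm, 24 mm high above the board's top face.
- end_stop (a point): Middle of the top edge of the end stop's face: a brown wooden bar square to the fence, face at board y = -150 mm, x from -10 to +85 mm, 22 mm high above the board's top face.
- dog (a point): Top centre of the dark round wooden dog, 20 mm diameter, 26 mm high above the board's top face, at board x = -30, y = -134 mm. The plank's heel pivots against it as the free end is pushed to the fence; with the plank home they stand 5 mm apart.
- plank: Loose pine plank 100 (x) by 300 (y) by 18 mm, about 0.3 kg, blue band and four pencil crosses. Origin: lower heel corner on the side away from the fence; it spans x 0..100, y 0..300 mm, y from heel to free end. Starts with its heel between fence and dog, some mm off the end stop, swung 0.18 to 0.28 rad off the fence. Home: parallel to the board, origin at board x = -15, y = -150, z = 12 mm.
- free_end (a point): Top corner of the plank's free end on the side away from the fence (plank x = 0, y = 300 mm). Sliding the plank takes 1 to 4 N; a push of 5 to 8 N is enough to know that it has come up hard against fence or stop, and the pine is marked from about 30 N.
- cam_block: The cam clamp: a steel washer (24 mm diameter, 3 mm thick) bolted to the board, carrying the dark wooden cam and its lever. Origin: on the pivot axis at the board's top face. It is set by hand: its distance from the plank differs by a millimetre or so each time, so the angle at which the cam bites must be felt, not computed.
- cam_lever (a joint): Turn of cam and lever about the upright pivot, rad: 0 wide open, grows as it closes, clockwise from above, stop at 2.1; starts 0 to 0.3 and stays where it is left. The lever points along board direction 205 deg minus the turn (0 deg = towards the fence, 90 deg = board +y). With the plank home the cam meets it somewhere from 1.55 to 1.85; forced on to 2.1 it squeezes far too hard.
- cam_nose (a point): Top centre of the cam's round nose (16 mm radius, 24 mm from the pivot; direction 125 deg minus the turn), the part that presses on the plank. A good firm nip is about 10 N; once it bites, each further 0.02 rad adds some 5 N, and above 16 N is too tight and from 22 N the pine is bruised.
- lever_tip (a point): Top centre of the lever's red rounded tip (22 mm diameter), 84 mm from the pivot. Lever 18 mm wide, top 31 and underside 15 mm above the table. Turning it free takes about 1 N at the tip (stiff pivot). A firm nip of about 10 N of cam on plank is felt there as 4 to 5 N more push than turning free.
- cam_pivot (a point): On the pivot axis of the cam, at the top face of the cam, 31 mm above the table.
- spool: Bystander: red ribbon spool with white flanges lying flat, 76 mm diameter, 32 mm high, beside the heel end of the board. Origin: centre of its underside.
- glitter: Bystander: small glitter jar with white cap, 36 mm diameter, 55 mm high, beyond the open end of the board. Origin: centre of its underside.
- varnish: Bystander: amber varnish bottle with copper cap, 32 mm diameter, 85 mm high, off the open end of the board. Origin: centre of its underside.
- twine: Bystander: ball of brown twine, 76 mm diameter, 66 mm high, beside the heel end of the board. Origin: centre of its underside.

How it is judged:
By the outcome, as a careful person would: the job done as asked, in the order asked, and still so for the second after the job is handed in, with the robot touching nothing.
It also fails if it takes over 72 s, if anything falls off the work surface, if the arm or the gripper's body presses on something with over 40 N, if the wrist force passes 120 N, or if a joint passes its speed limit or range.

## Working session

There is one attempt and no reset: what is moved stays moved. The work goes in short steps, Python scripts to look and compute and a tool call to move; the robot and the scene stay as the last step left them, time stands still between calls to the robot, and variables do not carry over. Pictures are saved under pics/ and viewed, about 8 in all and at most 12, crops included, and the job is handed in when it is done.

Besides the shell and the picture viewer there is one more tool, called after "Emit:" by a JSON object that holds its "name" and its "arguments". jog_arm: Moves the arm, as the interface text tells. Its arguments: {"type":"object","properties":{"jaw":{"type":"array","items":{"type":"number"}},"delta_pos":{"type":"array","items":{"type":"array","items":{"type":"number"}}},"dr":{"type":"array","items":{"type":"array","items":{"type":"number"}}}},"required":["jaw","delta_pos","dr"]}

```bash
mkdir -p pics; ls; python3 - <<'E'
from plant import env, grab_frame, get_calibration
import cv2, numpy as np
for n in ("top","side"):
    im,d=grab_frame(n); cv2.imwrite(f"pics/{n}0.png",im); np.save(f"pics/{n}0.npy",d)
    c=get_calibration(n); print(n,c)
print(env.observe())
E
```

```text
pics
top {'fx': 377.429267770397, 'fy': 377.429267770397, 'cx': 255.95468222020446, 'cy': 191.81724912810353, 'distortion': array([-0.07081839,  0.        ,  0.        ,  0.        ,  0.        ]), 'R': array([[ 3.90030582e-03, -9.99762828e-01, -2.14260570e-02],
       [-9.87175356e-01, -4.29951962e-04, -1.59639069e-01],
       [ 1.59591995e-01,  2.17739166e-02, -9.86942902e-01]]), 't': array([ 29.42701971, 562.64560307, 856.35318335])}
side {'fx': 472.0274984425, 'fy': 472.0274984425, 'cx': 253.06640864312226, 'cy': 189.3581143458772, 'distortion': array([-0.02331348,  0.        ,  0.        ,  0.        ,  0.        ]), 'R': array([[-0.9825126 , -0.18575139, -0.01286115],
       [-0.0949358 ,  0.55917747, -0.82359441],
       [ 0.16017547, -0.80797091, -0.56703336]]), 't': array([ 554.23921366,   76.81745461, 1053.43732231])}
{'t': 0.1, 'joints': array([ 1.07690239e+00,  2.45774451e-01,  1.55888728e+00,  8.59175115e-07,
        1.33870521e+00, -1.74073753e-01]), 'qvel': array([-0.00040751, -0.00173418, -0.00298153, -0.00170799, -0.00051146,
       -0.0016708 ]), 'effort': array([ 4.59496259e-04, -4.30669606e+01, -3.27129865e+01, -4.69824022e-05,
        2.81674664e-03,  2.42596151e-06]), 'tool_pos': array([204.09430417, 616.59945408, 230.27378712]), 'eef_rot': array([-2.91208876e-04,  1.59229479e-01,  9.87241199e-01, -8.37986605e-04]), 'force': array([-0.7223471 , -0.2990163 , -0.60120871]), 'torque': array([ 0.01662773, -0.01569412,  0.01117232]), 'finger_gap': 85.30739861804811}
```

View pics/top0.png

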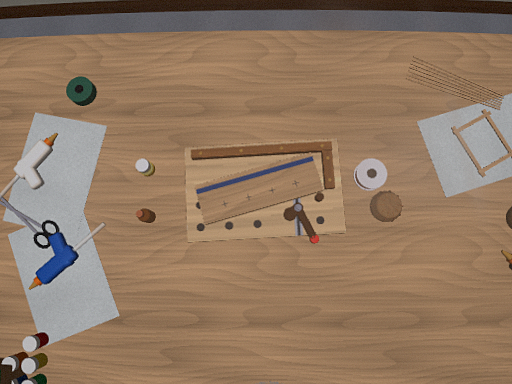

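View pics/side0.png

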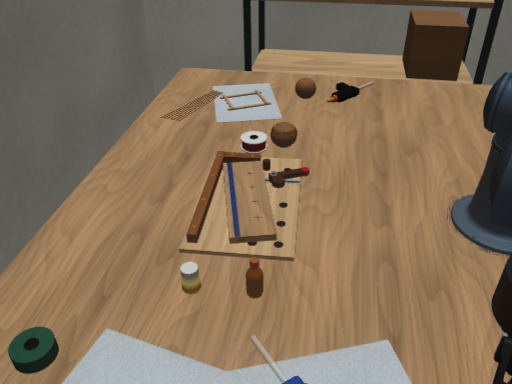

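The top view shows the board at u 185–345, v 140–242. The fence is along its far (+x) edge, the stop at the right, and the lever's red tip at (314,239). I'll enlarge it.

```bash
cat > h.py <<'E'
import numpy as np, cv2
from plant import env, grab_frame, get_calibration
def ray(n,uv,z):
    c=get_calibration(n); K=np.array([[c['fx'],0,c['cx']],[0,c['fy'],c['cy']],[0,0,1]])
    p=cv2.undistortPoints(np.array(uv,float).reshape(-1,1,2),K,c['distortion']).reshape(-1,2)
    d=np.c_[p,np.ones(len(p))]@c['R']; o=-c['R'].T@c['t']
    return o+d*((np.broadcast_to(z,len(p))-o[2])/d[:,2])[:,None]
def proj(n,X):
    c=get_calibration(n); K=np.array([[c['fx'],0,c['cx']],[0,c['fy'],c['cy']],[0,0,1]])
    return cv2.projectPoints(np.array(X,float).reshape(-1,1,3),cv2.Rodrigues(c['R'])[0],c['t'],K,c['distortion'])[0].reshape(-1,2)
def crop(n,f,u0,v0,u1,v1,s):
    im,d=grab_frame(n); c=cv2.resize(im[v0:v1,u0:u1],None,fx=s,fy=s,interpolation=cv2.INTER_CUBIC)
    for u in range((u0//20+1)*20,u1,20): cv2.putText(c,str(u),(int((u-u0+.5)*s),10),0,.35,(255,255,255)); cv2.line(c,(int((u-u0+.5)*s),12),(int((u-u0+.5)*s),18),(255,255,255))
    for v in range((v0//20+1)*20,v1,20): cv2.putText(c,str(v),(0,int((v-v0+.5)*s)+4),0,.35,(255,255,255)); cv2.line(c,(24,int((v-v0+.5)*s)),(30,int((v-v0+.5)*s)),(255,255,255))
    cv2.imwrite(f,c); return im,d
E
python3 - <<'E'
from h import *
crop("top","pics/c1.png",175,130,360,255,4.3)
d=np.load("pics/top0.npy"); print(d[180:200:5,250:270:5])
E
```

```text
[[923.3666  920.7496  920.3907  923.6019 ]
 [921.74115 921.7051  921.95715 922.3543 ]
 [922.79114 917.88135 917.69183 917.8096 ]
 [919.0906  916.26715 915.3495  918.40326]]
```

View pics/c1.png

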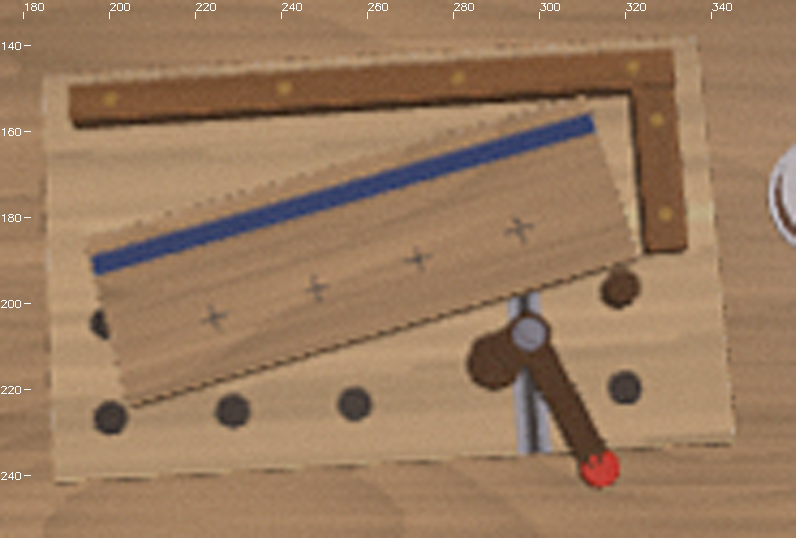

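```bash
python3 - <<'E'
from h import *
from scipy.optimize import least_squares
P=lambda a:[(175+x/4.3-.5,130+y/4.3-.5) for x,y in a]
c=get_calibration("top");print("cam",-c['R'].T@c['t'])
bc=ray("top",P([(45,75),(693,38),(733,430),(57,481)]),12)
print(bc.round(1),[np.linalg.norm(bc[i]-bc[i-1]).round(1) for i in range(4)])
mod=np.array([[120,195],[120,-195],[-120,-195],[-120,195]])
def T(p,m): 
    cc,s=np.cos(p[2]),np.sin(p[2]); return m@np.array([[cc,s],[-s,cc]])+p[:2]
r=least_squares(lambda p:(T(p,mod)-bc[:,:2]).ravel(),[560,0,0]); p=r.x; print("board",p,r.fun.round(1))
inv=lambda X:(X[:,:2]-p[:2])@np.array([[np.cos(p[2]),-np.sin(p[2])],[np.sin(p[2]),np.cos(p[2])]])
print("fence",inv(ray("top",P([(75,124),(630,93)]),36)).round(1),"stop top", inv(ray("top",P([(632,97),(645,250)]),34)).round(1))
print("dog",inv(ray("top",P([(621,284)]),38)).round(1),"pivot",inv(ray("top",P([(529,333)]),32)).round(1),"tip",inv(ray("top",P([(600,468)]),31)).round(1))
pl=ray("top",P([(590,98),(92,252),(130,408),(638,262)]),30); print("plank heelF,freeF,free,heel",inv(pl).round(1),[np.linalg.norm(pl[i]-pl[i-1]).round(1) for i in range(4)])
pt=ray("top",P([(600,468),(529,333)]),31)[:,:2]; d=inv(pt)[0]-inv(pt)[1]; print("len",np.hypot(*d),"ang",np.degrees(np.arctan2(d[1],d[0])))
print("pivot w,tip w",pt[1],pt[0],"free w",pl[2])
np.save("board.npy",p)
E
```

```text
cam [418.64798613  11.0157882  935.62242112]
[[ 683.7  212.8   12. ]
 [ 705.6 -170.4   12. ]
 [ 475.  -186.1   12. ]
 [ 445.2  197.8   12. ]] [np.float64(239.0), np.float64(383.8), np.float64(231.1), np.float64(385.0)]
board [5.77371570e+02 1.34993889e+01 6.67240773e-02] [ 0.4  3.3  4.5 -2.7 -4.4 -2.9 -0.5  2.3]
fence [[  81.9  170.5]
 [  78.4 -147.6]] stop top [[  76.5 -148.9]
 [ -12.5 -148. ]]
dog [[ -31.5 -132.2]] pivot [[-54.8 -79.3]] tip [[-132.3 -112.6]]
plank heelF,freeF,free,heel [[  78.5 -125.4]
 [   7.8  164.4]
 [ -82.2  146.4]
 [ -18.4 -144.1]] [np.float64(98.8), np.float64(298.4), np.float64(91.9), np.float64(297.5)]
len 84.4259385931042 ang -156.8009770149437
pivot w,tip w [528.0563157  -69.35264846] [ 452.84699702 -107.71014436] free w [485.56152461 154.11370794  30.        ]
```

```bash
python3 - <<'E'
from h import *
from scipy.optimize import least_squares
P=lambda a:np.array([(175+(x+.5)/4.3-.5,130+(y+.5)/4.3-.5) for x,y in a])
d=np.load("pics/top0.npy"); c=get_calibration("top")
K=np.array([[c['fx'],0,c['cx']],[0,c['fy'],c['cy']],[0,0,1]])
vv,uu=np.mgrid[0:384,0:512]; q=cv2.undistortPoints(np.c_[uu.ravel(),vv.ravel()].astype(float)[:,None],K,c['distortion']).reshape(-1,2)
X=((np.c_[q,np.ones(len(q))]*d.reshape(-1,1))-c['t'])@c['R']; X=X.reshape(384,512,3)
print("table z",np.median(X[250:330,200:330,2]),"board z",np.median(X[227:233,205:280,2]),"plank z",np.median(X[185:200,225:280,2]),"fence z",np.median(X[151:154,200:310,2]),"holes",X[[227,225,220],[200,229,320],2])
uv=P([(45,75),(693,38),(733,430),(57,481),(75,124),(630,93),(645,250),(621,284)])
mod=np.array([[120,195,12],[120,-195,12],[-120,-195,12],[-120,195,12],[85,175,36],[85,-150,36],[-10,-150,34],[-30,-134,38.]])
def W(p,m):
    cc,s=np.cos(p[2]),np.sin(p[2]); m=np.array(m,float); return np.c_[m[:,:2]@np.array([[cc,s],[-s,cc]])+p[:2],m[:,2]]
for dz in (0,8,15):
    r=least_squares(lambda p:(proj("top",W(p,mod)+[0,0,dz])-uv).ravel(),[577,13,.067],loss='soft_l1'); print(dz,r.x,r.cost,"\n",r.fun.reshape(-1,2).round(1).tolist())
p=least_squares(lambda p:(proj("top",W(p,mod))-uv).ravel(),[577,13,.067],loss='soft_l1').x; np.save("board.npy",p)
# side check
for n,o in(("top",(175,130,360,255,4.3)),("side",(180,130,330,300,3.5))):
    u0,v0,u1,v1,s=o; im=cv2.imread(f"pics/{n}0.png"); k=cv2.resize(im[v0:v1,u0:u1],None,fx=s,fy=s,interpolation=cv2.INTER_CUBIC)
    for L in (mod[:4],mod[4:6],np.array([[85,-150,34],[-10,-150,34.]]),mod[7:]):
        g=((proj(n,W(p,L))-[u0,v0]+.5)*s-.5).astype(int); cv2.polylines(k,[g],True,(0,255,0),1); [cv2.circle(k,tuple(map(int,a)),3,(0,255,255),1) for a in g]
    cv2.imwrite(f"pics/o_{n}.png",k)
a=cv2.imread("pics/o_top.png");b=cv2.imread("pics/o_side.png");b=cv2.resize(b,None,fx=.9,fy=.9)
a=cv2.resize(a,None,fx=.33,fy=.33) if 0 else a
cv2.imwrite("pics/o_side.png",b);print(b.shape)
E
```

```text
table z -0.6812669091464314 board z 11.431132729254589 plank z 29.49694379347615 fence z 34.699921611848694 holes [10.27452636 10.40914632 13.33676087]
0 [5.75363309e+02 1.40254366e+01 6.20489613e-02] 7.551604535099991 
 [[-1.4, 0.2], [0.9, -0.7], [0.8, 2.9], [-1.5, 0.6], [-2.1, -0.8], [0.6, -1.7], [0.4, -0.1], [0.3, 0.3]]
8 [5.73792169e+02 1.51649977e+01 6.23108283e-02] 12.420780354897197 
 [[-2.6, -0.1], [1.1, -1.1], [1.0, 3.3], [-2.7, 1.1], [-3.2, -0.9], [0.6, -2.0], [0.5, -0.0], [0.4, 0.5]]
15 [5.72350449e+02 1.62454020e+01 6.32986388e-02] 17.13491722198395 
 [[-3.6, -0.2], [1.2, -1.5], [1.3, 3.7], [-3.7, 1.7], [-4.2, -1.0], [0.6, -2.3], [0.5, 0.0], [0.4, 0.6]]
(536, 472, 3)
```

View pics/o_top.png

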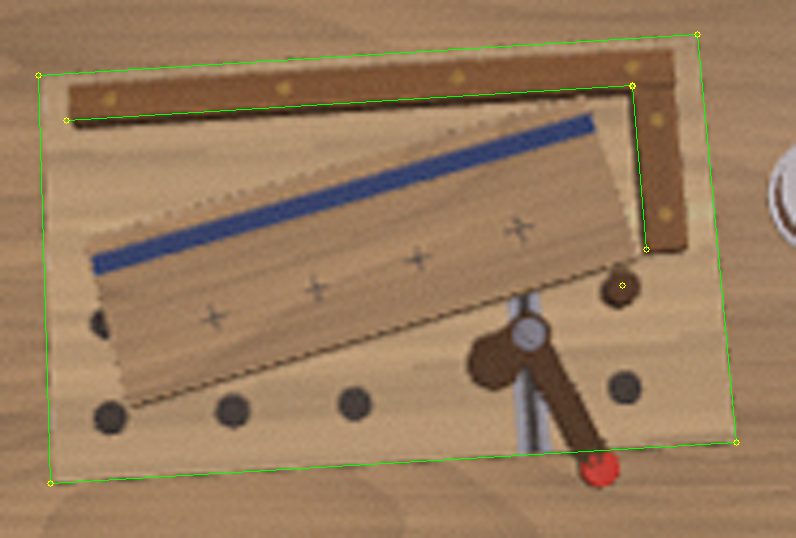

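View pics/o_side.png

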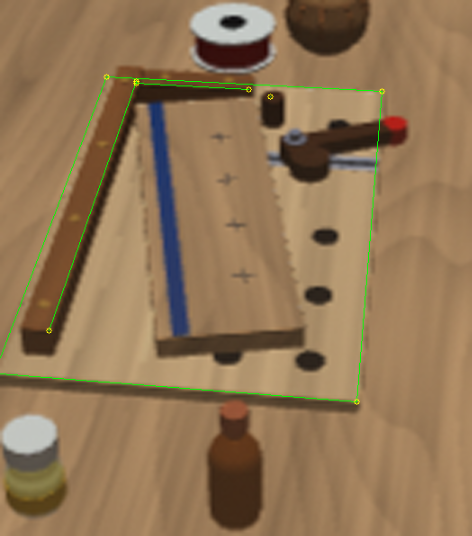

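```bash
cat >> h.py <<'E'
from scipy.spatial.transform import Rotation as Ro
def b2w(x,y):
    p=np.load("board.npy"); c,s=np.cos(p[2]),np.sin(p[2]); return np.array([p[0]+c*x-s*y,p[1]+s*x+c*y])
def w2b(X):
    p=np.load("board.npy"); c,s=np.cos(p[2]),np.sin(p[2]); d=np.asarray(X)[:2]-p[:2]; return np.array([c*d[0]+s*d[1],-s*d[0]+c*d[1]])
def bv(F):
    p=np.load("board.npy"); c,s=np.cos(p[2]),np.sin(p[2]); return np.array([c*F[0]+s*F[1],-s*F[0]+c*F[1],F[2]])
def toolR(s): q=s['eef_rot']; return Ro.from_quat([q[1],q[2],q[3],q[0]])
E
python3 - <<'E'
from h import *
s=env.observe(); R=toolR(s); print(R.as_matrix().round(3))
t=np.r_[b2w(-107,122),231.3]; print(t, R.inv().apply(t-[204.342,617.056,231.29]))
for n,x in(("piv",(528,-69.4)),("tip",(452.8,-107.7)),("free",(485.6,154.1))): print(n,w2b(x))
p=np.load("board.npy"); print(np.degrees(p[2]), np.degrees(np.arctan2(*R.as_matrix()[[1,0],0])))
for n,uv,z in(("glit",(145,165),55),("varn",(146,214),85),("spool",(371,172),32),("twine",(386,204),60)): print(n,ray("top",[uv],z).round())
E
```

```text
[[-0.949  0.314 -0.001]
 [ 0.314  0.949 -0.001]
 [ 0.    -0.001 -1.   ]]
[461.00410498 129.15567808 231.3       ] [-397.04959097 -382.45731119    0.43334664]
piv [-52.44530268 -80.32793245]
tip [-129.87553693 -113.89113885]
free [-80.90466151 145.37114796]
3.5551436041170703 161.67438168796866
glit [[627. 300.  55.]]
varn [[505. 282.  85.]]
spool [[ 614. -250.   32.]]
twine [[ 531. -274.   60.]]
```

Emit:
{"name": "jog_arm", "arguments": {"jaw": [0,0,0,0,0,0,0,0,0,0,0,0,0,0,0,0,0,0], "delta_pos": [[-31,-30,0],[-62,-60,0],[-93,-90,0],[-124,-120,0],[-155,-149,0],[-186,-179,0],[-217,-209,0],[-248,-239,0],[-279,-269,0],[-310,-299,0],[-341,-328,0],[-370,-356,0],[-390,-376,0],[-397,-382,0],[-397,-382,0],[-397,-382,0],[-397,-382,0],[-397,-382,0]], "dr": [[0,0,-2],[0,0,-4],[0,0,-6],[0,0,-8],[0,0,-10],[0,0,-12],[0,0,-14],[0,0,-16],[0,0,-18],[0,0,-20],[0,0,-21.9],[0,0,-21.9],[0,0,-21.9],[0,0,-21.9],[0,0,-21.9],[0,0,-21.9],[0,0,-21.9],[0,0,-21.9]]}}

```text
t: 1.95
tool_pos: [460.7, 130.6, 231.3]
eef_rot: [-0.0, -0.032, 0.999, 0.0]
force: [-0.8, 1.4, 0.5]
finger_gap: 0.5
```

Emit:
{"name": "jog_arm", "arguments": {"jaw": [0,0,0,0,0,0,0,0,0,0], "delta_pos": [[0,0,40],[0,0,80],[0,0,120],[0,0,150],[0,0,175],[0,0,195],[0,0,206],[0,0,212],[0,0,212],[0,0,212]], "dr": [[0,0,0],[0,0,0],[0,0,0],[0,0,0],[0,0,0],[0,0,0],[0,0,0],[0,0,0],[0,0,0],[0,0,0]]}}

```text
t: 2.95
tool_pos: [461.9, 129.8, 20.2]
eef_rot: [0.001, -0.031, 1.0, 0.0]
force: [-0.3, 0.2, -0.3]
finger_gap: -0.2
```

```bash
python3 - <<'E'
from h import *
crop("top","pics/c2.png",175,130,360,255,4.3)
s=env.observe(); print(s['tool_pos'],w2b(s['tool_pos']),bv(s['force']))
E
```

```text
[462.08743464 129.7341488   20.3763994 ] [-105.88288465  122.51018115] [0.28018157 0.34057035 0.32527457]
```

View pics/c2.png

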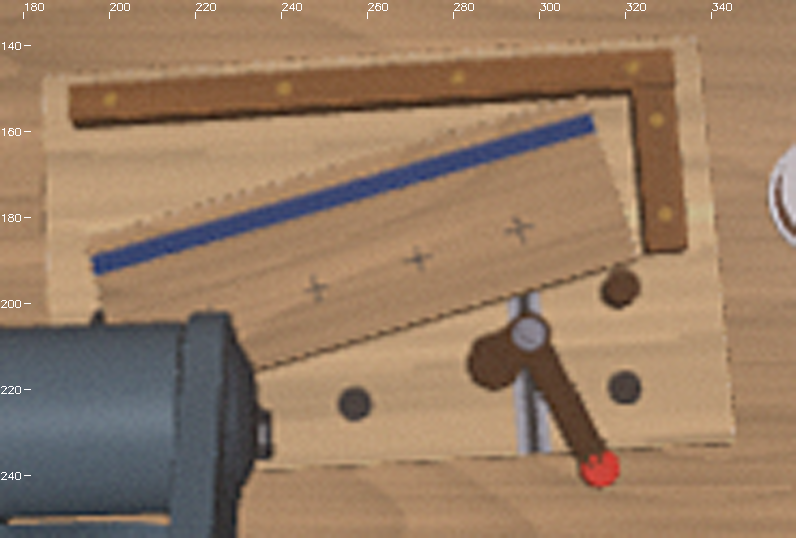

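Emit:
{"name": "jog_arm", "arguments": {"jaw": [0,0,0,0,0,0,0,0,0,0,0,0,0,0,0,0,0,0,0,0], "delta_pos": [[-3,0,0],[-6,0,0],[-9,0,0],[-12,0,0],[-15,0,0],[-18,0,0],[-21,0,0],[-24,0,0],[-27,0,0],[-30,0,0],[-33,0,0],[-36,0,0],[-39,0,0],[-42,0,0],[-45,0,0],[-48,0,0],[-51,0,0],[-54,0,0],[-57,0,0],[-60,0,0]], "dr": [[0,0,0],[0,0,0],[0,0,0],[0,0,0],[0,0,0],[0,0,0],[0,0,0],[0,0,0],[0,0,0],[0,0,0],[0,0,0],[0,0,0],[0,0,0],[0,0,0],[0,0,0],[0,0,0],[0,0,0],[0,0,0],[0,0,0],[0,0,0]]}}

```text
t: 5.0
tool_pos: [521.3, 133.4, 19.3]
eef_rot: [0.0, -0.031, 1.0, -0.0]
force: [-1.0, 1.0, -0.5]
finger_gap: -0.1
```

```bash
cat > s.py <<'E'
from h import *
s=env.observe(); print(s['t'],s['tool_pos'].round(1),"board",w2b(s['tool_pos']).round(1),"F",bv(s['force']).round(1))
E
python3 s.py
```

```text
5.0 [521.3 133.4  19.3] board [-46.6 122.5] F [-1.   1.  -0.5]
```

Moving with light force. About 20 mm should remain, so I'll take smaller steps.

Emit:
{"name": "jog_arm", "arguments": {"jaw": [0,0,0,0,0,0,0], "delta_pos": [[-2,0,0],[-4,0,0],[-6,0,0],[-8,0,0],[-10,0,0],[-12,0,0],[-14,0,0]], "dr": [[0,0,0],[0,0,0],[0,0,0],[0,0,0],[0,0,0],[0,0,0],[0,0,0]]}}

```text
t: 5.7
tool_pos: [535.1, 134.3, 19.3]
eef_rot: [-0.0, -0.031, 1.0, 0.0]
force: [-1.6, 0.4, 0.2]
finger_gap: 0.3
```

Emit:
{"name": "jog_arm", "arguments": {"jaw": [0,0,0], "delta_pos": [[-1,0,0],[-2,0,0],[-3,0,0]], "dr": [[0,0,0],[0,0,0],[0,0,0]]}}

```text
t: 6.0
tool_pos: [537.8, 134.5, 19.2]
eef_rot: [-0.0, -0.031, 1.0, 0.0]
force: [-2.5, 1.5, 0.6]
finger_gap: 0.0
```

Emit:
{"name": "jog_arm", "arguments": {"jaw": [0,0], "delta_pos": [[-1,0,0],[-1,0,0]], "dr": [[0,0,0],[0,0,0]]}}

```text
t: 6.2
tool_pos: [539.2, 134.4, 19.3]
eef_rot: [0.0, -0.031, 1.0, -0.0]
force: [-1.2, 0.5, -0.6]
finger_gap: 0.1
```

Emit:
{"name": "jog_arm", "arguments": {"jaw": [0,0,0], "delta_pos": [[-0.7,0,0],[-1.4,0,0],[-2,0,0]], "dr": [[0,0,0],[0,0,0],[0,0,0]]}}

```text
t: 6.5
tool_pos: [540.5, 134.7, 19.2]
eef_rot: [-0.001, -0.031, 1.0, 0.0]
force: [-4.3, 0.6, 1.7]
finger_gap: -0.0
```

Emit:
{"name": "jog_arm", "arguments": {"jaw": [0,0], "delta_pos": [[-0.5,0,0],[-1,0,0]], "dr": [[0,0,0],[0,0,0]]}}

```text
t: 6.7
tool_pos: [540.5, 134.7, 19.1]
eef_rot: [-0.002, -0.031, 1.0, -0.0]
force: [-8.7, 0.5, 5.6]
finger_gap: -0.0
```

Emit:
{"name": "jog_arm", "arguments": {"jaw": [0,0], "delta_pos": [[-0.5,0,0],[-1,0,0]], "dr": [[0,0,0],[0,0,0]]}}

```text
t: 6.9
tool_pos: [540.6, 134.7, 19.1]
eef_rot: [-0.003, -0.031, 1.0, -0.0]
force: [-12.5, -0.5, 10.7]
finger_gap: -0.3
```

Emit:
{"name": "jog_arm", "arguments": {"jaw": [0,0,0,0,0,0,0,0,0,0,0,0,0,0,0,0], "delta_pos": [[3,0,0],[10,0,0],[18,0,0],[18,0,-25],[18,0,-45],[-10,30,-45],[-40,60,-45],[-60,73,-45],[-60,73,-45],[-60,73,-45],[-60,73,-25],[-60,73,-10],[-60,73,0],[-60,73,0],[-60,73,0],[-60,73,0]], "dr": [[0,0,0],[0,0,0],[0,0,0],[0,0,0],[0,0,0],[0,0,0],[0,0,0],[0,0,0],[0,0,0],[0,0,0],[0,0,0],[0,0,0],[0,0,0],[0,0,0],[0,0,0],[0,0,0]]}}

```text
t: 8.5
tool_pos: [598.9, 211.4, 20.2]
eef_rot: [0.001, -0.031, 1.0, 0.0]
force: [0.0, -0.6, -0.8]
finger_gap: 0.1
```

```bash
python3 s.py; python3 - <<'E'
from h import *
crop("top","pics/c3.png",175,130,360,255,4.3)
E
```

```text
8.5 [598.9 211.4  20.2] board [ 35.8 195.5] F [-0.  -0.6 -0.8]
```

View pics/c3.png

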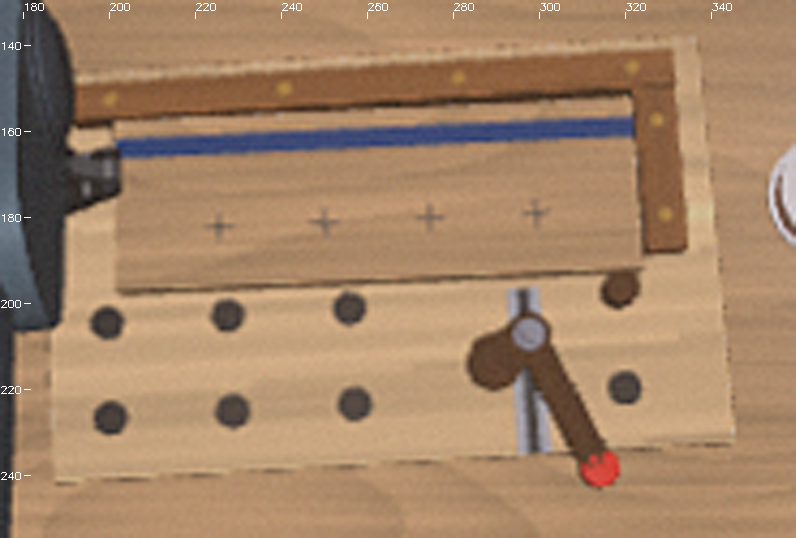

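The plank lies nearly along the fence, with its heel close to the stop and still by the dog. Next I'll push the free end face towards the stop.

Emit:
{"name": "jog_arm", "arguments": {"jaw": [0,0,0,0,0,0,0,0], "delta_pos": [[0,-3,0],[0,-6,0],[0,-9,0],[0,-12,0],[0,-15,0],[0,-17,0],[0,-19,0],[0,-21,0]], "dr": [[0,0,0],[0,0,0],[0,0,0],[0,0,0],[0,0,0],[0,0,0],[0,0,0],[0,0,0]]}}

```text
t: 9.35
tool_pos: [599.6, 190.2, 19.3]
eef_rot: [0.0, -0.031, 1.0, 0.0]
force: [0.4, -0.1, 0.6]
finger_gap: -0.0
```

Emit:
{"name": "jog_arm", "arguments": {"jaw": [0,0,0], "delta_pos": [[0,-1,0],[0,-2,0],[0,-3,0]], "dr": [[0,0,0],[0,0,0],[0,0,0]]}}

```text
t: 9.65
tool_pos: [599.8, 187.4, 19.3]
eef_rot: [0.0, -0.031, 1.0, 0.0]
force: [-0.4, 0.6, -0.7]
finger_gap: 0.1
```

Emit:
{"name": "jog_arm", "arguments": {"jaw": [0,0], "delta_pos": [[0,-1,0],[0,-2,0]], "dr": [[0,0,0],[0,0,0]]}}

```text
t: 9.85
tool_pos: [599.9, 185.3, 19.3]
eef_rot: [0.0, -0.031, 1.0, 0.0]
force: [0.6, -0.6, -0.1]
finger_gap: -0.1
```

Emit:
{"name": "jog_arm", "arguments": {"jaw": [0,0,0], "delta_pos": [[0,-1,0],[0,-2,0],[0,-3,0]], "dr": [[0,0,0],[0,0,0],[0,0,0]]}}

```text
t: 10.15
tool_pos: [600.1, 182.3, 19.3]
eef_rot: [-0.0, -0.031, 1.0, -0.0]
force: [0.4, -0.3, 0.0]
finger_gap: -0.1
```

Emit:
{"name": "jog_arm", "arguments": {"jaw": [0,0], "delta_pos": [[0,-1,0],[0,-2,0]], "dr": [[0,0,0],[0,0,0]]}}

```text
t: 10.35
tool_pos: [600.2, 180.3, 19.3]
eef_rot: [0.0, -0.031, 1.0, -0.0]
force: [0.0, -0.3, -0.0]
finger_gap: -0.1
```

Emit:
{"name": "jog_arm", "arguments": {"jaw": [0,0], "delta_pos": [[0,-0.8,0],[0,-1.5,0]], "dr": [[0,0,0],[0,0,0]]}}

```text
t: 10.55
tool_pos: [600.3, 179.2, 19.3]
eef_rot: [-0.0, -0.031, 1.0, 0.0]
force: [-0.8, 3.0, -0.6]
finger_gap: -0.2
```

Emit:
{"name": "jog_arm", "arguments": {"jaw": [0,0], "delta_pos": [[0,-0.5,0],[0,-1,0]], "dr": [[0,0,0],[0,0,0]]}}

```text
t: 10.75
tool_pos: [600.2, 178.9, 19.3]
eef_rot: [-0.0, -0.031, 1.0, 0.001]
force: [-0.1, 7.1, -0.3]
finger_gap: -0.0
```

Emit:
{"name": "jog_arm", "arguments": {"jaw": [0,0], "delta_pos": [[0,-0.5,0],[0,-1,0]], "dr": [[0,0,0],[0,0,0]]}}

```text
t: 10.95
tool_pos: [600.0, 178.7, 19.2]
eef_rot: [-0.0, -0.031, 1.0, 0.002]
force: [-0.6, 9.9, -0.5]
finger_gap: 0.2
```

Emit:
{"name": "jog_arm", "arguments": {"jaw": [0,0], "delta_pos": [[0,-0.4,0],[0,-0.8,0]], "dr": [[0,0,0],[0,0,0]]}}

```text
t: 11.15
tool_pos: [599.8, 178.5, 19.2]
eef_rot: [-0.0, -0.031, 1.0, 0.002]
force: [-1.2, 12.0, -0.1]
finger_gap: -0.1
```

Emit:
{"name": "jog_arm", "arguments": {"jaw": [0,0,0,0,0,0,0,0,0,0,0,0,0,0,0,0], "delta_pos": [[0,4,0],[0,14,0],[0,20,-20],[0,20,-50],[30,-5,-55],[60,-45,-55],[84,-90,-55],[84,-135,-55],[84,-172,-55],[84,-172,-55],[84,-172,-30],[84,-172,-12],[84,-172,0],[84,-172,0],[84,-172,0],[84,-172,0]], "dr": [[0,0,0],[0,0,0],[0,0,0],[0,0,0],[0,0,0],[0,0,0],[0,0,0],[0,0,0],[0,0,0],[0,0,0],[0,0,0],[0,0,0],[0,0,0],[0,0,0],[0,0,0],[0,0,0]]}}

```text
t: 12.75
tool_pos: [528.3, -0.8, 20.3]
eef_rot: [0.001, -0.031, 1.0, -0.0]
force: [0.4, 0.4, 0.5]
finger_gap: -0.4
```

```bash
python3 s.py
```

```text
12.75 [528.3  -0.8  20.3] board [-47.9 -11.8] F [0.4 0.4 0.5]
```

Emit:
{"name": "jog_arm", "arguments": {"jaw": [0,0,0,0,0,0], "delta_pos": [[-3,0,0],[-6,0,0],[-9,0,0],[-12,0,0],[-14,0,0],[-16,0,0]], "dr": [[0,0,0],[0,0,0],[0,0,0],[0,0,0],[0,0,0],[0,0,0]]}}

```text
t: 13.35
tool_pos: [543.5, 0.2, 19.2]
eef_rot: [-0.0, -0.031, 1.0, 0.0]
force: [1.1, 0.4, 1.2]
finger_gap: -0.2
```

Emit:
{"name": "jog_arm", "arguments": {"jaw": [0,0,0], "delta_pos": [[-1,0,0],[-2,0,0],[-3,0,0]], "dr": [[0,0,0],[0,0,0],[0,0,0]]}}

```text
t: 13.65
tool_pos: [546.2, 0.4, 19.2]
eef_rot: [-0.0, -0.031, 1.0, 0.0]
force: [-2.7, -0.3, 0.8]
finger_gap: -0.0
```

Emit:
{"name": "jog_arm", "arguments": {"jaw": [0,0], "delta_pos": [[-0.7,0,0],[-1.4,0,0]], "dr": [[0,0,0],[0,0,0]]}}

```text
t: 13.85
tool_pos: [547.0, 0.5, 19.1]
eef_rot: [-0.001, -0.031, 1.0, 0.0]
force: [-4.3, -0.4, 2.4]
finger_gap: -0.4
```

Emit:
{"name": "jog_arm", "arguments": {"jaw": [0,0], "delta_pos": [[-0.5,0,0],[-1,0,0]], "dr": [[0,0,0],[0,0,0]]}}

```text
t: 14.05
tool_pos: [548.4, 0.4, 19.1]
eef_rot: [-0.0, -0.031, 1.0, -0.0]
force: [-3.0, -1.5, 1.2]
finger_gap: -0.1
```

Emit:
{"name": "jog_arm", "arguments": {"jaw": [0,0], "delta_pos": [[-0.5,0,0],[-1,0,0]], "dr": [[0,0,0],[0,0,0]]}}

```text
t: 14.25
tool_pos: [549.2, 0.5, 19.1]
eef_rot: [-0.001, -0.031, 1.0, -0.0]
force: [-5.7, -2.3, 2.7]
finger_gap: 0.2
```

Emit:
{"name": "jog_arm", "arguments": {"jaw": [0,0], "delta_pos": [[-0.5,0,0],[-1,0,0]], "dr": [[0,0,0],[0,0,0]]}}

```text
t: 14.45
tool_pos: [549.2, 0.5, 19.1]
eef_rot: [-0.002, -0.031, 1.0, -0.0]
force: [-9.6, -3.4, 6.6]
finger_gap: -0.3
```

Emit:
{"name": "jog_arm", "arguments": {"jaw": [0,0,0,0,0,0,0,0,0,0,0,0,0,0,0,0,0], "delta_pos": [[3,0,0],[12,0,0],[22,0,0],[22,0,-30],[20,10,-55],[0,50,-55],[-20,95,-55],[-40,140,-55],[-60,180,-55],[-60,195,-55],[-60,195,-55],[-60,195,-30],[-60,195,-12],[-60,195,0],[-60,195,0],[-60,190,0],[-60,186,0]], "dr": [[0,0,0],[0,0,0],[0,0,0],[0,0,0],[0,0,0],[0,0,0],[0,0,0],[0,0,0],[0,0,0],[0,0,0],[0,0,0],[0,0,0],[0,0,0],[0,0,0],[0,0,0],[0,0,0],[0,0,0]]}}

```text
t: 16.15
tool_pos: [599.8, 189.5, 20.3]
eef_rot: [0.001, -0.031, 1.0, 0.0]
force: [-0.1, -0.0, 0.7]
finger_gap: 0.1
```

```bash
python3 s.py
```

```text
16.15 [599.8 189.5  20.3] board [ 35.3 173.6] F [-0.1 -0.   0.7]
```

Emit:
{"name": "jog_arm", "arguments": {"jaw": [0,0,0,0,0], "delta_pos": [[0,-2,0],[0,-4,0],[0,-6,0],[0,-7.5,0],[0,-9,0]], "dr": [[0,0,0],[0,0,0],[0,0,0],[0,0,0],[0,0,0]]}}

```text
t: 16.65
tool_pos: [599.6, 181.0, 19.3]
eef_rot: [0.0, -0.031, 1.0, 0.0]
force: [-0.5, 0.4, 0.5]
finger_gap: 0.3
```

Emit:
{"name": "jog_arm", "arguments": {"jaw": [0,0], "delta_pos": [[0,-0.7,0],[0,-1.5,0]], "dr": [[0,0,0],[0,0,0]]}}

```text
t: 16.85
tool_pos: [599.7, 179.7, 19.3]
eef_rot: [0.0, -0.031, 1.0, 0.0]
force: [-0.8, 2.3, -0.2]
finger_gap: 0.2
```

Emit:
{"name": "jog_arm", "arguments": {"jaw": [0,0], "delta_pos": [[0,-0.5,0],[0,-1,0]], "dr": [[0,0,0],[0,0,0]]}}

```text
t: 17.05
tool_pos: [599.7, 178.9, 19.3]
eef_rot: [-0.0, -0.031, 1.0, 0.0]
force: [0.0, 2.4, -0.4]
finger_gap: 0.1
```

Emit:
{"name": "jog_arm", "arguments": {"jaw": [0,0], "delta_pos": [[0,-0.5,0],[0,-1,0]], "dr": [[0,0,0],[0,0,0]]}}

```text
t: 17.25
tool_pos: [599.7, 178.2, 19.3]
eef_rot: [0.0, -0.031, 1.0, 0.001]
force: [-0.8, 6.0, -2.2]
finger_gap: -0.3
```

Emit:
{"name": "jog_arm", "arguments": {"jaw": [0,0,0], "delta_pos": [[0,-0.4,0],[0,-0.8,0],[0,-0.8,0]], "dr": [[0,0,0],[0,0,0],[0,0,0]]}}

```text
t: 17.55
tool_pos: [599.7, 178.2, 19.3]
eef_rot: [0.0, -0.031, 1.0, 0.001]
force: [0.5, 7.7, -0.4]
finger_gap: -0.0
```

```bash
cat > lev.py <<'E'
from h import *
piv=np.array([-52.4,-80.3])
def pose(th,r,off):  # board TCP, tool-y dir (deg board)
    t=np.radians(th); l=np.array([np.cos(t),np.sin(t)]); q=np.array([np.sin(t),-np.cos(t)])
    return piv+r*l-off*q
E
python3 - <<'E'
from lev import *
s=env.observe(); print(s['joints'].round(2), w2b(s['tool_pos']))
print(pose(203.5,70,36))
E
```

```text
[ 0.11  0.45  1.72  0.    0.97 -1.53] [ 34.46508462 162.30567976]
[-102.23923873 -141.2265975 ]
```

Emit:
{"name": "jog_arm", "arguments": {"jaw": [0,0,0,0,0,0,0,0,0,0,0,0,0,0,0,0,0], "delta_pos": [[0,4,0],[0,14,0],[0,20,-30],[0,20,-70],[20,-20,-75],[37,-57,-75],[54,-94,-75],[71,-131,-75],[88,-168,-75],[105,-205,-75],[122,-242,-75],[135,-275,-75],[137,-301,-75],[137,-301,-75],[137,-301,-75],[137,-301,-75],[137,-301,-75]], "dr": [[0,0,0],[0,0,0],[0,0,0],[0,0,0],[0,0,-4],[0,0,-8],[0,0,-12],[0,0,-16],[0,0,-20],[0,0,-23.5],[0,0,-23.5],[0,0,-23.5],[0,0,-23.5],[0,0,-23.5],[0,0,-23.5],[0,0,-23.5],[0,0,-23.5]]}}

```text
t: 19.25
tool_pos: [481.9, -131.1, 94.1]
eef_rot: [-0.0, -0.235, 0.972, 0.0]
force: [0.1, 0.1, 0.0]
finger_gap: -0.1
```

```bash
python3 s.py; python3 - <<'E'
from h import *
crop("top","pics/c4.png",175,130,360,255,4.3)
E
```

```text
19.25 [ 481.9 -131.1   94.1] board [-102.2 -139.1] F [0.1 0.1 0. ]
```

View pics/c4.png

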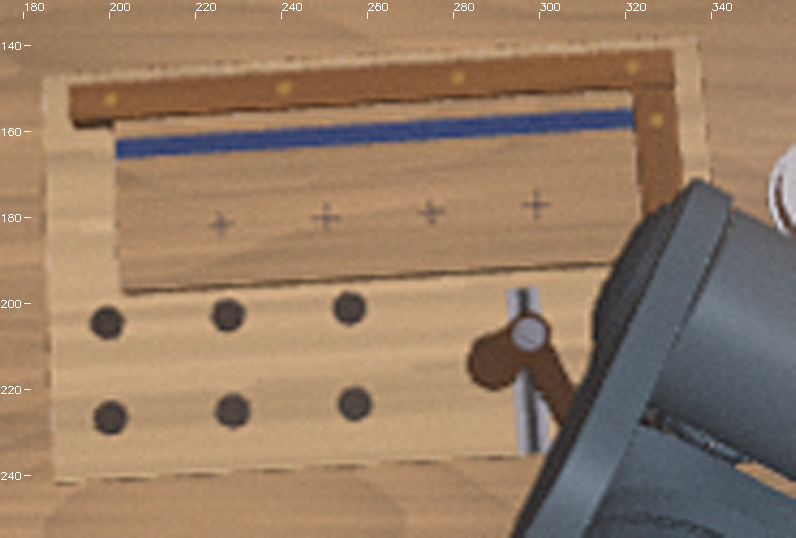

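Emit:
{"name": "jog_arm", "arguments": {"jaw": [0,0,0,0,0,0], "delta_pos": [[0,0,25],[0,0,50],[0,0,66],[0,0,74],[0,0,74],[0,0,74]], "dr": [[0,0,0],[0,0,0],[0,0,0],[0,0,0],[0,0,0],[0,0,0]]}}

```text
t: 19.9
tool_pos: [482.5, -132.2, 20.9]
eef_rot: [0.0, -0.234, 0.972, -0.0]
force: [-0.4, -0.9, -0.2]
finger_gap: -0.1
```

```bash
python3 s.py; cat >> lev.py <<'E'
def rows(c0,th0,pts):  # c0 cmd board pos, tool y at push dir of th0; tool x=+90 of tool y -> board (-..)
    t=np.radians(th0); ty=np.array([np.sin(t),-np.cos(t)]); tx=np.array([-ty[1],ty[0]])
    dp=[];dr=[]
    for th,r,o in pts:
        d=pose(th,r,o)-c0; dp.append([round(float(d@tx),1),round(float(d@ty),1),0]); dr.append([0,0,round(th0-th,1)])
    print(dp);print(dr);print([0]*len(dp))
E
python3 - <<'E'
from lev import *
s=env.observe(); c0=w2b(s['tool_pos']); M=toolR(s).as_matrix()
print("tool x,y board",bv(M[:,0]).round(3),bv(M[:,1]).round(3))
rows(c0,203.5,[(203.5,70,30),(203.5,70,25)]+[(203.5-a,70,22) for a in np.linspace(2,70,18)])
E
```

```text
19.9 [ 482.5 -132.2   20.9] board [-101.8 -140.2] F [-0.5 -0.8 -0.2]
tool x,y board [-0.917 -0.4   -0.001] [-0.4    0.917 -0.001]
[[0.8, 5.2, 0], [0.8, 10.2, 0], [1.6, 15.7, 0], [2.8, 20.7, 0], [3.6, 25.7, 0], [4.1, 30.8, 0], [4.2, 35.9, 0], [4.0, 41.1, 0], [3.4, 46.1, 0], [2.5, 51.2, 0], [1.2, 56.1, 0], [-0.5, 61.0, 0], [-2.4, 65.7, 0], [-4.7, 70.3, 0], [-7.3, 74.7, 0], [-10.2, 78.9, 0], [-13.4, 82.9, 0], [-16.9, 86.7, 0], [-20.6, 90.2, 0], [-24.5, 93.5, 0]]
[[0, 0, 0.0], [0, 0, 0.0], [0, 0, np.float64(2.0)], [0, 0, np.float64(6.0)], [0, 0, np.float64(10.0)], [0, 0, np.float64(14.0)], [0, 0, np.float64(18.0)], [0, 0, np.float64(22.0)], [0, 0, np.float64(26.0)], [0, 0, np.float64(30.0)], [0, 0, np.float64(34.0)], [0, 0, np.float64(38.0)], [0, 0, np.float64(42.0)], [0, 0, np.float64(46.0)], [0, 0, np.float64(50.0)], [0, 0, np.float64(54.0)], [0, 0, np.float64(58.0)], [0, 0, np.float64(62.0)], [0, 0, np.float64(66.0)], [0, 0, np.float64(70.0)]]
[0, 0, 0, 0, 0, 0, 0, 0, 0, 0, 0, 0, 0, 0, 0, 0, 0, 0, 0, 0]
```

Emit:
{"name": "jog_arm", "arguments": {"jaw": [0,0,0,0,0,0,0,0,0,0,0,0,0,0,0,0,0,0,0,0], "delta_pos": [[1,5,0],[1,10,0],[1.5,15.5,0],[3,20.5,0],[3.5,25.5,0],[4,31,0],[4,36,0],[4,41,0],[3.5,46,0],[2.5,51,0],[1,56,0],[-0.5,61,0],[-2.5,65.5,0],[-4.5,70.5,0],[-7.5,74.5,0],[-10,79,0],[-13.5,83,0],[-17,86.5,0],[-20.5,90,0],[-24.5,93.5,0]], "dr": [[0,0,0],[0,0,0],[0,0,2],[0,0,6],[0,0,10],[0,0,14],[0,0,18],[0,0,22],[0,0,26],[0,0,30],[0,0,34],[0,0,38],[0,0,42],[0,0,46],[0,0,50],[0,0,54],[0,0,58],[0,0,62],[0,0,66],[0,0,70]]}}

```text
t: 21.9
tool_pos: [461.4, -37.8, 21.0]
eef_rot: [0.001, 0.367, 0.93, -0.0]
force: [0.1, -2.4, 0.7]
finger_gap: 0.1
```

```bash
python3 s.py; cat > f.py <<'E'
from lev import *
s=env.observe(); M=toolR(s).as_matrix(); print("push F (tool y), along x:",-(s['force']@M[:,1]).round(2),(s['force']@M[:,0]).round(2), "t",s['t'])
v=w2b(s['tool_pos'])-piv; print("TCP r",np.hypot(*v).round(1),"lever ang est",(np.degrees(np.arctan2(v[1],v[0]))%360-np.degrees(np.arcsin(22/np.hypot(*v)))).round(1))
E
python3 f.py; python3 - <<'E'
from lev import *
c0=pose(133.5,70,22)
rows(c0,133.5,[(133.5-a,70,22) for a in (3,6,9)])
s=env.observe(); crop("top","pics/c5.png",250,160,350,255,6)
E
```

```text
21.9 [461.4 -37.8  21. ] board [-116.9  -44.7] F [-0.  -2.4  0.7]
push F (tool y), along x: 1.64 -1.7 t 21.9
TCP r 73.7 lever ang est 133.8
[[1.1, 3.7, 0], [1.9, 7.4, 0], [2.6, 11.2, 0]]
[[0, 0, 3.0], [0, 0, 6.0], [0, 0, 9.0]]
[0, 0, 0]
```

View pics/c5.png

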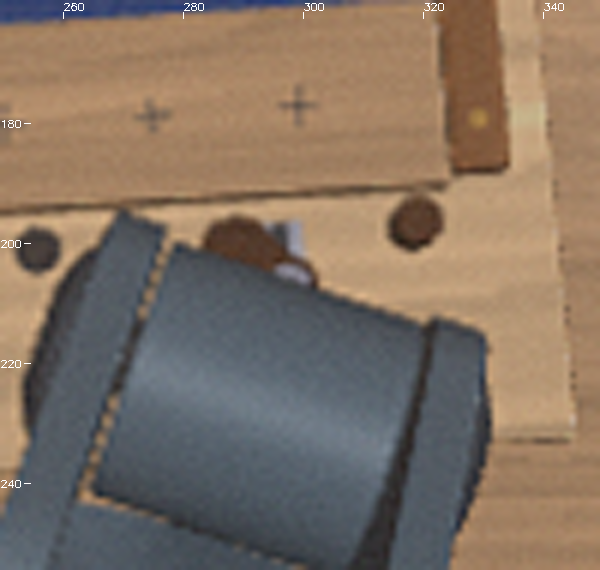

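Emit:
{"name": "jog_arm", "arguments": {"jaw": [0,0,0,0,0,0], "delta_pos": [[0.6,1.8,0],[1.1,3.7,0],[1.5,5.5,0],[1.9,7.4,0],[2.3,9.3,0],[2.6,11.2,0]], "dr": [[0,0,1.5],[0,0,3],[0,0,4.5],[0,0,6],[0,0,7.5],[0,0,9]]}}

```text
t: 22.55
tool_pos: [467.1, -28.1, 20.9]
eef_rot: [0.001, 0.438, 0.899, -0.0]
force: [-1.5, -2.5, 1.3]
finger_gap: -0.2
```

```bash
python3 f.py
```

```text
push F (tool y), along x: 2.67 -1.05 t 22.55
TCP r 73.6 lever ang est 124.9
```

Emit:
{"name": "jog_arm", "arguments": {"jaw": [0,0,0], "delta_pos": [[0.4,1.2,0],[0.7,2.5,0],[1.1,3.7,0]], "dr": [[0,0,1],[0,0,2],[0,0,3]]}}

```text
t: 22.85
tool_pos: [469.4, -24.8, 20.7]
eef_rot: [0.0, 0.461, 0.887, -0.0]
force: [-0.7, -2.6, 2.6]
finger_gap: -0.0
```

```bash
python3 f.py
```

```text
push F (tool y), along x: 2.13 -1.74 t 22.85
TCP r 73.7 lever ang est 121.8
```

Emit:
{"name": "jog_arm", "arguments": {"jaw": [0,0], "delta_pos": [[0.4,1.2,0],[0.7,2.5,0]], "dr": [[0,0,1],[0,0,2]]}}

```text
t: 23.05
tool_pos: [470.8, -22.6, 20.4]
eef_rot: [0.0, 0.477, 0.879, 0.0]
force: [-1.6, -0.8, 2.5]
finger_gap: 0.3
```

```bash
python3 f.py
```

```text
push F (tool y), along x: 1.76 0.17 t 23.05
TCP r 73.9 lever ang est 119.9
```

Emit:
{"name": "jog_arm", "arguments": {"jaw": [0,0], "delta_pos": [[0.4,1.2,0],[0.7,2.5,0]], "dr": [[0,0,1],[0,0,2]]}}

```text
t: 23.25
tool_pos: [472.5, -20.6, 20.3]
eef_rot: [-0.0, 0.492, 0.87, -0.0]
force: [-0.6, -1.0, 2.5]
finger_gap: -0.4
```

```bash
python3 f.py
```

```text
push F (tool y), along x: 1.08 -0.56 t 23.25
TCP r 74.0 lever ang est 117.9
```

Emit:
{"name": "jog_arm", "arguments": {"jaw": [0,0], "delta_pos": [[0.2,0.6,0],[0.4,1.2,0]], "dr": [[0,0,0.5],[0,0,1]]}}

```text
t: 23.45
tool_pos: [473.3, -19.7, 20.2]
eef_rot: [-0.0, 0.5, 0.866, -0.0]
force: [-1.3, -1.7, 2.6]
finger_gap: -0.2
```

```bash
python3 f.py
```

```text
push F (tool y), along x: 1.95 -0.82 t 23.45
TCP r 74.0 lever ang est 116.9
```

Emit:
{"name": "jog_arm", "arguments": {"jaw": [0,0], "delta_pos": [[0.2,0.6,0],[0.4,1.2,0]], "dr": [[0,0,0.5],[0,0,1]]}}

```text
t: 23.65
tool_pos: [474.1, -18.8, 20.3]
eef_rot: [-0.0, 0.507, 0.862, -0.0]
force: [-0.6, -0.8, 2.9]
finger_gap: -0.2
```

```bash
python3 f.py
```

```text
push F (tool y), along x: 0.95 -0.42 t 23.65
TCP r 74.0 lever ang est 116.0
```

Emit:
{"name": "jog_arm", "arguments": {"jaw": [0,0], "delta_pos": [[0.2,0.6,0],[0.4,1.2,0]], "dr": [[0,0,0.5],[0,0,1]]}}

```text
t: 23.85
tool_pos: [475.0, -17.9, 20.3]
eef_rot: [-0.0, 0.515, 0.857, -0.0]
force: [-0.3, -1.9, 2.2]
finger_gap: 0.1
```

```bash
python3 f.py
```

```text
push F (tool y), along x: 1.17 -1.56 t 23.85
TCP r 73.9 lever ang est 115.0
```

Emit:
{"name": "jog_arm", "arguments": {"jaw": [0,0], "delta_pos": [[0.2,0.6,0],[0.4,1.2,0]], "dr": [[0,0,0.5],[0,0,1]]}}

```text
t: 24.05
tool_pos: [475.8, -16.9, 20.2]
eef_rot: [-0.0, 0.522, 0.853, -0.0]
force: [-1.0, -1.6, 2.4]
finger_gap: 0.0
```

```bash
python3 f.py
```

```text
push F (tool y), along x: 1.6 -1.03 t 24.05
TCP r 74.0 lever ang est 114.0
```

Emit:
{"name": "jog_arm", "arguments": {"jaw": [0,0], "delta_pos": [[0.2,0.6,0],[0.4,1.2,0]], "dr": [[0,0,0.5],[0,0,1]]}}

```text
t: 24.25
tool_pos: [476.7, -16.0, 20.3]
eef_rot: [-0.0, 0.53, 0.848, -0.0]
force: [-1.0, -1.5, 1.3]
finger_gap: 0.2
```

Emit:
{"name": "jog_arm", "arguments": {"jaw": [0,0], "delta_pos": [[0.2,0.6,0],[0.4,1.2,0]], "dr": [[0,0,0.5],[0,0,1]]}}

```text
t: 24.45
tool_pos: [477.6, -15.1, 20.3]
eef_rot: [-0.0, 0.537, 0.844, -0.0]
force: [-0.8, -1.4, 1.6]
finger_gap: -0.5
```

Emit:
{"name": "jog_arm", "arguments": {"jaw": [0,0], "delta_pos": [[0.2,0.6,0],[0.4,1.2,0]], "dr": [[0,0,0.5],[0,0,1]]}}

```text
t: 24.65
tool_pos: [478.5, -14.2, 20.2]
eef_rot: [-0.0, 0.544, 0.839, -0.0]
force: [-0.1, -0.8, 1.0]
finger_gap: 0.1
```

```bash
python3 f.py
```

```text
push F (tool y), along x: 0.41 -0.7 t 24.65
TCP r 74.1 lever ang est 111.1
```

Emit:
{"name": "jog_arm", "arguments": {"jaw": [0,0], "delta_pos": [[0.2,0.6,0],[0.4,1.2,0]], "dr": [[0,0,0.5],[0,0,1]]}}

```text
t: 24.85
tool_pos: [479.5, -13.4, 20.3]
eef_rot: [-0.0, 0.552, 0.834, -0.0]
force: [-0.6, -1.8, 1.0]
finger_gap: -0.2
```

Emit:
{"name": "jog_arm", "arguments": {"jaw": [0,0], "delta_pos": [[0.2,0.6,0],[0.4,1.2,0]], "dr": [[0,0,0.5],[0,0,1]]}}

```text
t: 25.05
tool_pos: [480.4, -12.5, 20.2]
eef_rot: [-0.0, 0.559, 0.829, -0.0]
force: [-1.2, -2.9, -0.2]
finger_gap: 0.1
```

Emit:
{"name": "jog_arm", "arguments": {"jaw": [0,0], "delta_pos": [[0.2,0.6,0],[0.4,1.2,0]], "dr": [[0,0,0.5],[0,0,1]]}}

```text
t: 25.25
tool_pos: [481.4, -11.7, 20.3]
eef_rot: [-0.0, 0.566, 0.824, -0.0]
force: [-1.2, -2.6, 1.3]
finger_gap: 0.1
```

```bash
python3 f.py
```

```text
push F (tool y), along x: 2.02 -1.99 t 25.25
TCP r 74.2 lever ang est 108.2
```

Emit:
{"name": "jog_arm", "arguments": {"jaw": [0,0], "delta_pos": [[0.2,0.6,0],[0.4,1.2,0]], "dr": [[0,0,0.5],[0,0,1]]}}

```text
t: 25.45
tool_pos: [482.3, -10.9, 20.2]
eef_rot: [-0.0, 0.573, 0.819, -0.0]
force: [-1.4, -1.4, 1.7]
finger_gap: -0.3
```

Emit:
{"name": "jog_arm", "arguments": {"jaw": [0,0], "delta_pos": [[0.2,0.6,0],[0.4,1.2,0]], "dr": [[0,0,0.5],[0,0,1]]}}

```text
t: 25.65
tool_pos: [483.3, -10.1, 20.2]
eef_rot: [-0.0, 0.58, 0.814, -0.0]
force: [-1.4, -2.2, 1.2]
finger_gap: 0.2
```

```bash
python3 f.py
```

```text
push F (tool y), along x: 2.07 -1.65 t 25.65
TCP r 74.2 lever ang est 106.3
```

Emit:
{"name": "jog_arm", "arguments": {"jaw": [0,0], "delta_pos": [[0.2,0.6,0],[0.4,1.2,0]], "dr": [[0,0,0.5],[0,0,1]]}}

```text
t: 25.85
tool_pos: [484.4, -9.4, 20.3]
eef_rot: [-0.0, 0.588, 0.809, -0.0]
force: [-1.6, -2.1, 0.5]
finger_gap: -0.0
```

Emit:
{"name": "jog_arm", "arguments": {"jaw": [0,0], "delta_pos": [[0.2,0.6,0],[0.4,1.2,0]], "dr": [[0,0,0.5],[0,0,1]]}}

```text
t: 26.05
tool_pos: [485.4, -8.6, 20.3]
eef_rot: [-0.0, 0.595, 0.804, -0.0]
force: [-0.5, -2.2, 0.7]
finger_gap: 0.5
```

```bash
python3 f.py
```

```text
push F (tool y), along x: 1.08 -1.97 t 26.05
TCP r 74.2 lever ang est 104.3
```

Emit:
{"name": "jog_arm", "arguments": {"jaw": [0,0], "delta_pos": [[0.2,0.6,0],[0.4,1.2,0]], "dr": [[0,0,0.5],[0,0,1]]}}

```text
t: 26.25
tool_pos: [486.1, -8.0, 20.2]
eef_rot: [-0.0, 0.601, 0.799, -0.0]
force: [-3.1, -3.1, 1.1]
finger_gap: 0.3
```

Emit:
{"name": "jog_arm", "arguments": {"jaw": [0,0], "delta_pos": [[0.2,0.6,0],[0.4,1.2,0]], "dr": [[0,0,0.5],[0,0,1]]}}

```text
t: 26.45
tool_pos: [486.8, -7.4, 20.1]
eef_rot: [-0.001, 0.608, 0.794, -0.001]
force: [-5.2, -4.7, 2.4]
finger_gap: 0.2
```

```bash
python3 f.py
```

```text
push F (tool y), along x: 6.28 -3.18 t 26.45
TCP r 74.4 lever ang est 102.9
```

Emit:
{"name": "jog_arm", "arguments": {"jaw": [0,0], "delta_pos": [[0.2,0.6,0],[0.2,0.6,0]], "dr": [[0,0,0.5],[0,0,0.5]]}}

```text
t: 26.65
tool_pos: [487.0, -7.2, 20.1]
eef_rot: [-0.001, 0.612, 0.791, -0.001]
force: [-5.2, -5.9, 3.3]
finger_gap: -0.2
```

```bash
python3 f.py
```

```text
push F (tool y), along x: 6.55 -4.44 t 26.65
TCP r 74.5 lever ang est 102.7
```

The push is now about 4.5–5 N above free turning, so the cam has bitten. I'll back off, lift and move clear.

Emit:
{"name": "jog_arm", "arguments": {"jaw": [0,0,0,0,0,0,0,0,0,0,0,0,0,0,0], "delta_pos": [[0,-2,0],[0,-6,0],[0,-14,0],[0,-24,0],[0,-24,-25],[0,-24,-60],[0,-24,-100],[0,-50,-130],[0,-80,-150],[0,-110,-160],[0,-140,-160],[0,-170,-160],[0,-170,-160],[0,-170,-160],[0,-170,-160]], "dr": [[0,0,0],[0,0,0],[0,0,0],[0,0,0],[0,0,0],[0,0,0],[0,0,0],[0,0,0],[0,0,0],[0,0,0],[0,0,0],[0,0,0],[0,0,0],[0,0,0],[0,0,0]]}}

```text
t: 28.15
tool_pos: [323.8, -49.6, 180.3]
eef_rot: [0.0, 0.612, 0.791, 0.0]
force: [0.6, 0.4, -0.5]
finger_gap: 0.1
```

```bash
python3 - <<'E'
from h import *
im,_=crop("top","pics/c6.png",175,130,360,255,4.3); s=env.observe(); print(s['t'],s['tool_pos'],s['force'])
E
```

```text
28.2 [323.85303985 -49.50485733 180.26139599] [ 0.53847605 -0.59198705 -0.32167608]
```

View pics/c6.png

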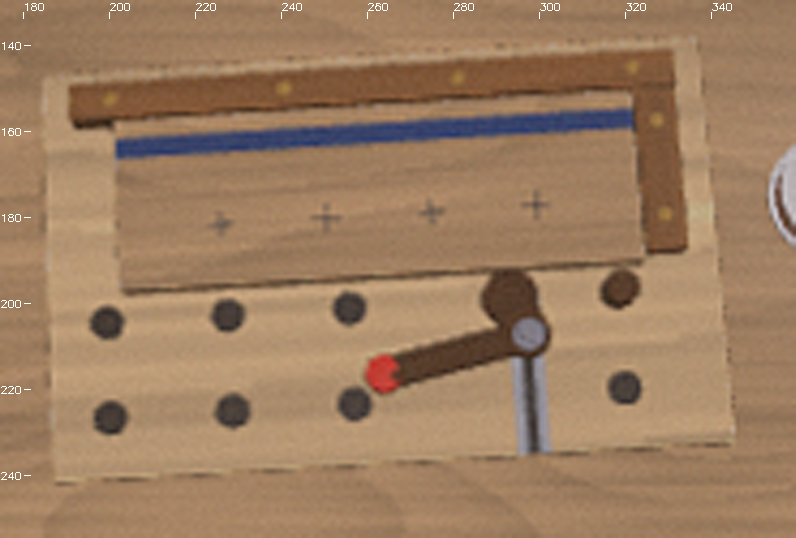

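```bash
python3 -c "
from plant import job_done; print(job_done())"
```

```text
the job is handed in; nothing more can be done
None
```

The plank is clamped: it lies flush along the fence with its heel against the end stop, and the cam is nipped firmly on it. I handed the job in at about 28 s, and no verdict is reported.

**Order of work:**
1. I swung the plank in by its free end to the fence, up to about 12.5 N.
2. I butted it to the stop, about 12 N.
3. I pushed its middle flush to the fence, about 10 N. That seemed to draw the plank roughly 1 mm off the stop.
4. I pushed the end home again, about 8 N. The tool came to rest 0.3 mm beyond its earlier hard stop.
5. Only then did I turn the lever. The cam bit at a turn of roughly 1.77 rad.

Two of the seating pushes were firmer than the suggested 5–8 N, but well below the 30 N that marks the pine.

**Last checks:**
- **Nip:** when I stopped, the push on the lever was 6.5 N, against 1–2 N turning free. Allowing for the lever arm, I estimate a nip of 10–11 N; this was not measured directly.
- **Position:** the last top picture shows the plank parallel to the fence, its heel at the stop with a gap to the dog, and the cam nose on the plank. I took no second look to confirm that it stays held.
- **Clearance:** the arm is well clear of everything and reads no contact force. The final crop shows only the edge of the spool, so I did not check the other craft things at the end. My paths kept clear of them.
- **Disagreement:** the fitted board position left errors of up to about 3 pixels (some 7 mm) at single board corners, so I relied on touch for the final contacts.

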